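# Make up two bench trays for the stool examinations

## Task

Make up the two microscopists' trays from the stock on the bench. Into the green tray go the iodine (amber bottle, black cap), the saline (white bottle, blue cap) and the orange tube strip, which is keyed between the two blue strips of the rack row and comes out only straight up; into the grey tray go the stain (white bottle, red cap) and the blue box of slides. Stand each bottle upright in one of its tray's square pockets and set the strip or the slide box upright, lengthwise, flat on the floor of its tray's long bay; leave the yellow-capped bottle, the specimen pot and the blue strips where they stand.

Things in the scene. Friction and masses are not known exactly. Their poses are not given: they have to be found in the camera images.
- iodine: iodine: dropper bottle with dark amber body and black cap. 33 mm diameter, 80 mm high overall: straight-sided body up to 52 mm, shoulder to 62 mm, 22 mm cap and short nozzle above; about 60 g. Stands on the bench. Origin: centre of the underside, z up.
- saline: saline: dropper bottle with white body and blue cap. 33 mm diameter, 80 mm high overall: straight-sided body up to 52 mm, shoulder to 62 mm, 22 mm cap and short nozzle above; about 60 g. Stands on the bench. Origin: centre of the underside, z up.
- fuchsin: stain: dropper bottle with white body and red cap. 33 mm diameter, 80 mm high overall: straight-sided body up to 52 mm, shoulder to 62 mm, 22 mm cap and short nozzle above; about 60 g. Stands on the bench. Origin: centre of the underside, z up.
- spare: spare bottle that stays: dropper bottle with white body and yellow cap. 33 mm diameter, 80 mm high overall: straight-sided body up to 52 mm, shoulder to 62 mm, 22 mm cap and short nozzle above; about 60 g. Stands on the bench. Origin: centre of the underside, z up.
- slide_box: box of microscope slides standing on edge: blue lid over a white base, white label on top; 80 mm long (its x), 30 mm thick (its y), 58 mm high, about 260 g. Origin: centre of the underside, z up. Take it across the 30 mm.
- pot: specimen pot that stays: white body, lilac screw lid, 50 mm diameter, 62 mm high. Origin: centre of the underside.
- strip: orange tube strip, middle of the rack row, four green-lidded tubes, 110 g. Block 34 (its x) x 80 (y) x 42 mm high, lids to 50 mm. Origin: centre of the block's underside, z up; starts 4 mm above the bench. T key, full height, projects 12 mm at +y; T socket at -y. Both engage the blue neighbours, 1.5 mm clearance: slides freely straight up (lift 50 mm), never sideways. Grasp across the 34 mm.
- rack_row: rack row that stays: steel base plate 48 (its x) x 262 mm (y), 4 mm thick, a blue strip (white lids, 46 mm high on the plate) at either end, the orange strip between them; loose on the bench, 0.9 kg. Origin: underside of the plate, right below the orange strip's starting origin; z up.
- green_tray: green bench tray, 135 (its x) x 139 mm (y), 0.5 kg, loose, turned up to 0.3 rad. Walls 22 mm high, 4 thick; dividers 20 high; floor 4 mm thick. Origin: centre of the underside, z up. Front half (-x, towards the robot): two square bottle pockets, 66 x 64 mm, each with a ring, centred at x -30, y +33.5 and -33.5 mm. Rear half (+x): long bay 58 (x) x 131 mm (y), centred at x +34.5, y 0.
- grey_tray: grey bench tray, 135 (its x) x 139 mm (y), 0.5 kg, loose, turned up to 0.3 rad. Walls 22 mm high, 4 thick; dividers 20 high; floor 4 mm thick. Origin: centre of the underside, z up. Front half (-x, towards the robot): two square bottle pockets, 66 x 64 mm, each with a ring, centred at x -30, y +33.5 and -33.5 mm. Rear half (+x): long bay 58 (x) x 131 mm (y), centred at x +34.5, y 0.

How it is judged:
By the outcome, as a careful person would: the job done as asked, in the order asked, and still so for the second after the job is handed in, with the robot touching nothing.
It also fails if it takes over 134 s, if anything falls off the work surface, if the arm or the gripper's body presses on something with over 40 N, if the wrist force passes 120 N, or if a joint passes its speed limit or range.

## Robot

A 7-joint arm with a two-finger parallel gripper is mounted at the origin on the work surface. World frame = base frame: x ahead of the robot, y to its left, z up, the work surface at z = 0. Lengths are in mm, angles in degrees, forces in N, time in s.
With the tool pointing down it reaches from about 425 to 875 mm from the base axis. Payload 8.4 kg.
Tool frame: the origin (TCP) lies midway between the tips of the shut fingers; the grasp point (between the pads) lies 19 mm behind it (arm.hold_point_z is the distance from the TCP to the grasp point, in mm); z points along the fingers, y is the line along which they close (so a half turn about z gives the same grasp; the last joint's range is limited). The gripper opens to 85 mm and grips with 20 to 120 N. Pads are 22 mm wide; open, the fingers measure 114 mm over their backs; the gripper's body (76 mm by 85 mm) begins 54 mm behind the grasp point. The pads swing forward as they close: fully open they stand 13 mm farther back than shut.
Start: joints at [58.946, 19.091, 2.286, 83.961, -0.768, 76.965, -3.352], TCP at [278.481, -587.292, 231.308] pointing down, gripper open.
Joint ranges: [-147.57, 147.57], [-21.85, 119.76], [-74.77, 79.35], [14.55, 137.4], [-85.83, 265.84], [4.83, 119.75], [-152.11, 152.11]. Speed limits (degrees/s): [127.2, 127.2, 159.86, 159.86, 180, 180, 180].

## Interface

Orientations are given as a 3x3 rotation matrix whose columns are the frame's x, y, z axes.
In Python, from cell import arm gives the robot as it stands. The module is installed in compiled form; this text tells all that it offers.
- The arm moves only by the tool drive_tool, never from a script. Its argument "commands" is text: rows parted by semicolons, each of 5 numbers parted by spaces: the shift along the tool's x, y, z in cm, then the turn about the tool's z in degrees, then the finger opening in cm, from 0 to 8.54. A call has 1 to 10 rows; each row is the pose to reach, as a shift and turn from the pose commanded when the call began, along the tool's axes at that moment; what a row does not reach only later rows make up. A row lasts 1/12 s, in which the tool goes at most 41.7 mm and 7.16 degrees, less where a joint would pass 70% of its speed; a pose out of reach is approached as far as the arm can. A call with a gripper value outside its range is refused whole. The fingers move at their own pace and stop on an object; "newtons" is the grip in N (left out, the last holds). Time passes only in rows, so rows that repeat a pose let the fingers close. It gives the time, the measured TCP pose, the force, the opening and the grip force at its end, in the units of the state.
- arm.read_state(): the state, without advancing time (a new reading comes with each control period).
- arm.snapshot(name): name is "side" or "top"; returns a dict with "pixels" (400x640x3 uint8, red, green, blue), "z_map" (400x640 float32, mm along the optical axis (not along the pixel's ray), 0 where there is no reading), "mtx" (3x3 intrinsics, pixels), "D" ([k1, k2, p1, p2, k3] as OpenCV has them; the pictures are not rectified), "origin" and "orientation" of the camera in the world. Camera axes: x right, y up, looking along -z (the intrinsics and any distortion apply to the point x, -y, -z); pixel columns grow to the right and rows downward; lengths in mm; the calibration is good to about 2 mm. A picture is of the moment at which its call begins.
- arm.close_job(): hands the job in; it is judged then, once.
The state is a dict: "t": time; "joint_pos": joint angles; "qd": joint speeds; "joint_torque": joint torques, N m; "tcp_pos": TCP position; "eef_rot": TCP orientation; "ft_force": force on the tool from outside, world axes, zero at the start; "torque": the same for the moment, N m; "opening": finger opening in mm; "finger_force": force on a finger pad.
Only numpy, scipy, OpenCV 4.12 (cv2) and the standard library are available. Lean on these libraries where they do the work, as an engineer would, in place of code of your own. Each camera call takes 0.05 s, during which the arm holds its last target. There are 200 camera calls.

## Working session

There is one attempt and no reset: what is moved stays moved. The work goes in short steps, Python scripts to look and compute and a tool call to move; the robot and the scene stay as the last step left them, time stands still between calls to the robot, and variables do not carry over. Pictures are saved under pics/ and viewed, at most 14 in all, crops included, and the job is handed in when it is done.

Besides the shell and the picture viewer there is one more tool, called after "Call:" in YAML: its name, and indented under it one key for each argument. drive_tool: Moves the arm, as the interface text tells. Its arguments: {"type":"object","properties":{"commands":{"type":"string"},"newtons":{"type":"number"}},"required":["commands"]}

```bash
mkdir -p pics
cat > h.py <<'E'
import numpy as np, cv2
from cell import arm
def snap(n):
    s=arm.snapshot(n); return s
def save(s,f): cv2.imwrite('pics/'+f,s['pixels'][:,:,::-1])
def cloud(s):
    h,w=s['z_map'].shape
    u,v=np.meshgrid(np.arange(w),np.arange(h))
    p=cv2.undistortPoints(np.stack([u,v],-1).reshape(-1,1,2).astype(np.float64),np.array(s['mtx'],float),np.array(s['D'],float)).reshape(h,w,2)
    z=s['z_map'].astype(float)
    c=np.stack([p[...,0]*z,-p[...,1]*z,-z],-1)
    P=c@np.array(s['orientation']).T+np.array(s['origin'])
    P[z<=0]=np.nan
    return P
E
python3 - <<'E'
from h import *
for n in('side','top'):
    s=snap(n); save(s,n+'0.png'); print(n,s['origin'],s['orientation'],s['mtx'],s['D'])
    np.savez(''+n+'0.npz',P=cloud(s),px=s['pixels'])
st=arm.read_state();print(st,arm.hold_point_z)
E
```

```text
side [ 266.44849274 -410.14953031  530.71556747] [[ 0.81941307  0.3947329  -0.41562983]
 [-0.57289448  0.58778461 -0.57122778]
 [ 0.01881842  0.70618354  0.70777869]] [[385.5391744    0.         319.92479813]
 [  0.         385.5391744  199.38337413]
 [  0.           0.           1.        ]] [-0.04174758  0.          0.          0.          0.        ]
top [ 295.3947444     4.70570279 1118.65821148] [[ 1.92856602e-02  9.71148447e-01 -2.37694673e-01]
 [-9.99813949e-01  1.86467707e-02 -4.93612113e-03]
 [-3.61468295e-04  2.37745646e-01  9.71327379e-01]] [[476.45281066   0.         314.02783504]
 [  0.         476.45281066 204.4350388 ]
 [  0.           0.           1.        ]] [-0.10285398  0.          0.          0.          0.        ]
{'t': 0.1, 'joint_pos': array([58.94681791, 19.12711567,  2.28466393, 84.00586443, -0.76618446,
       76.96560636, -3.35117132]), 'qd': array([-0.01066219, -0.00654753, -0.0385084 , -0.08626004,  0.09829941,
       -0.03083907,  0.04042378]), 'joint_torque': array([ 5.04315452e-03, -6.60011959e+01,  1.37071453e+00, -4.06478906e+01,
        1.71056745e-02,  8.88575771e-03,  3.33056948e-05]), 'tcp_pos': array([ 278.28599095, -586.96006627,  230.51803252]), 'eef_rot': array([[ 9.03563811e-01,  4.28452916e-01, -7.33269777e-04],
       [ 4.28453525e-01, -9.03562946e-01,  1.25694585e-03],
       [-1.24013286e-04, -1.44990280e-03, -9.99998941e-01]]), 'ft_force': array([-0.0293838 , -0.46552467,  0.07437547]), 'torque': array([-0.01473873, -0.02746733, -0.00378104]), 'finger_force': 0.0, 'opening': 85.42205779153011} 18.700000000000003
```

View pics/top0.png

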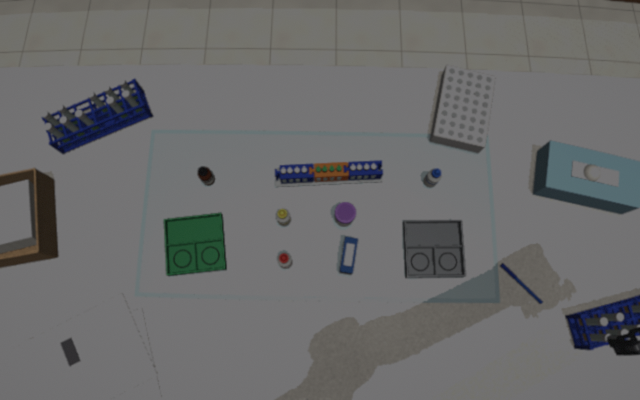

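View pics/side0.png

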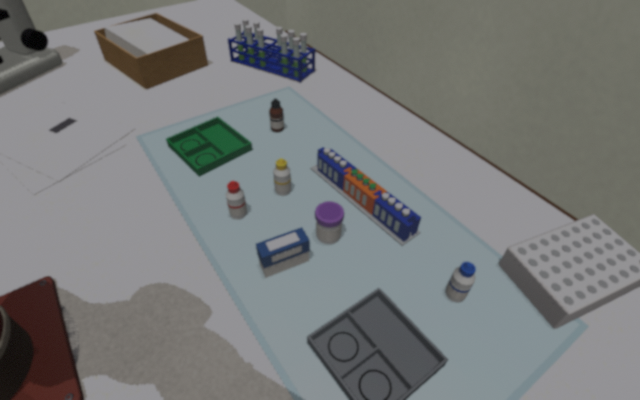

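The top view shows the amber bottle at (206,175), saline (434,176), stain (284,259), spare (283,216), pot (345,213), slide box (348,255), rack row centred at (330,172), green tray (196,244) and grey tray (434,249). The side view shows the same objects, none hidden.

```bash
cat > m.py <<'E'
from h import *
def comp(mask,win,P,zlo,zhi):
    m=np.zeros(mask.shape,bool);u0,u1,v0,v1=win;m[v0:v1,u0:u1]=mask[v0:v1,u0:u1]
    m&=(P[...,2]>zlo)&(P[...,2]<zhi)
    return P[m]
def rect(Q):
    Q=Q[:,:2].astype(np.float32);return cv2.minAreaRect(Q)
E
python3 - <<'E'
from m import *
d=np.load('top0.npz');P=d['P'];hsv=cv2.cvtColor(d['px'],cv2.COLOR_RGB2HSV);H,S,V=[hsv[...,i].astype(int) for i in range(3)]
any_=np.ones(H.shape,bool)
print('table z',np.nanmedian(P[225:235,300:330,2]),np.nanmedian(P[270:290,400:450,2]),np.nanmedian(P[140:155,180:400,2]))
W=dict(iod=(190,222,160,190),sal=(420,448,162,190),red=(272,297,245,272),yel=(270,296,202,228),pot=(328,362,196,230))
for k,w in W.items():
    Q=comp(any_,w,P,10,120)
    zt=np.percentile(Q[:,2],98); 
    T=Q[Q[:,2]>65] if k!='pot' else Q[Q[:,2]>57]
    print(k,len(Q),'ztop',zt.round(1),'cap',len(T),T.mean(0).round(1) if len(T) else '', 'mid',((T.min(0)+T.max(0))/2).round(1) if len(T) else '')
    B=Q[(Q[:,2]>15)&(Q[:,2]<50)]
    print('   body yrange',np.percentile(B[:,1],[2,98]).round(1),'xmin',np.percentile(B[:,0],2).round(1))
Q=comp(any_,(330,365,230,280),P,48,75);print('box',np.median(Q[:,2]).round(1),rect(Q))
Q=comp((H<20)&(S>120),(305,358,155,190),P,30,70);print('orange',np.median(Q[:,2]),rect(Q))
Q=comp((H>105)&(H<130)&(S>120),(265,392,150,190),P,38,70);print('blue',np.median(Q[:,2]),rect(Q))
for k,w in dict(green=(155,235,205,282),grey=(395,472,212,284)).items():
    Q=comp(any_,w,P,12,40);print(k,np.percentile(Q[:,2],[5,50,95]).round(1),rect(Q))
    Q=comp((H>50)&(H<85)&(S>100) if k=='green' else any_,w,P,-3 if k=='green' else 3,40);print('  all',rect(Q))
E
```

```text
table z -0.3556961781882819 0.9221852035768734 -0.2760246736618228
iod 238 ztop 79.1 cap 75 [627.2 271.4  73.2] mid [628.5 272.9  72.8]
   body yrange [255.5 284.3] xmin 612.2
sal 244 ztop 78.8 cap 78 [ 632.6 -271.5   73.1] mid [ 634.3 -272.4   74.4]
   body yrange [-281.8 -255.6] xmin 617.2
red 195 ztop 80.1 cap 77 [428.3  74.2  73.8] mid [428.7  74.8  73.8]
   body yrange [57.8 86.9] xmin 412.3
yel 206 ztop 79.9 cap 74 [529.3  81.2  73.9] mid [529.6  80.7  74.7]
   body yrange [65.2 97.1] xmin 513.9
pot 403 ztop 65.0 cap 343 [537.9 -60.9  60.9] mid [538.2 -60.9  61.8]
   body yrange [-73.5 -39.8] xmin 514.8
box 56.8 ((441.43011474609375, -68.38233947753906), (30.390384674072266, 80.15619659423828), 81.74566650390625)
orange 44.68558935552869 ((643.225830078125, -23.711742401123047), (34.32775115966797, 90.69586181640625), 3.903291702270508)
blue 44.830611623969844 ((643.888916015625, -22.17101287841797), (34.569091796875, 248.80723571777344), 3.817528486251831)
green [13.5 19.3 23.4] ((464.7680358886719, 291.12109375), (136.48313903808594, 140.9484405517578), 7.813682556152344)
  all ((464.6440734863281, 289.8288879394531), (132.60911560058594, 138.48809814453125), 7.760436058044434)
grey [13.8 19.7 23.8] ((465.54852294921875, -273.39599609375), (134.67584228515625, 141.40675354003906), 1.4449818134307861)
  all ((468.1918029785156, -275.40521240234375), (184.46005249023438, 172.1260528564453), 89.10957336425781)
```

```bash
cat > go.py <<'E'
import sys
from h import *
# usage: go.py open_cm x y z phi [x y z phi ...] : rows from the measured pose (phi: world angle of tool y); 10 rows a call
def plan(o,*wps,vmax=36.,wmax=6.5):
    st=arm.read_state();R=np.array(st['eef_rot']);p0=np.array(st['tcp_pos']);ph0=np.degrees(np.arctan2(R[1,1],R[0,1]))
    rows=[];p,a=p0,0.
    for w in wps:
        t=np.array(w[:3],float);b=a+0 if len(w)<4 else -((w[3]-ph0+180)%360-180)
        n=max(1,int(np.ceil(max(np.linalg.norm(t-p)/vmax,abs(b-a)/wmax))))
        for i in range(1,n+1):
            f=i/n; q=p+(t-p)*f; s=R.T@(q-p0)/10
            rows.append('%.2f %.2f %.2f %.1f %.1f'%(*s,a+(b-a)*f,o))
        p,a=t,b
    print('at',p0.round(1),'phi %.1f'%ph0,'open %.1f'%st['opening'],'t %.1f'%st['t']);print(len(rows),'; '.join(rows))
if __name__=='__main__':
    v=[float(x) for x in sys.argv[1:]]
    plan(v[0],*[v[i:i+4] for i in range(1,len(v),4)])
E
python3 - <<'E'
from m import *
from scipy.optimize import least_squares
D={n:np.load(n+'0.npz') for n in('top','side')}
B=dict(iod=(628,271,16.5),sal=(634,-272,16.5),red=(429,74,16.5),yel=(529,81,16.5),pot=(538,-61,25))
for k,(x,y,r) in B.items():
    for n in('top','side','both'):
        P=np.concatenate([D[m]['P'].reshape(-1,3) for m in(('top','side') if n=='both' else(n,))])
        Q=P[(np.hypot(P[:,0]-x,P[:,1]-y)<r+12)&(P[:,2]>12)&(P[:,2]<50)]
        f=least_squares(lambda c:np.hypot(Q[:,0]-c[0],Q[:,1]-c[1])-r,(x,y),loss='soft_l1')
        print(k,n,len(Q),f.x.round(1),np.median(np.abs(f.fun)).round(1))
d=D['side'];P=d['P'];hsv=cv2.cvtColor(d['px'],cv2.COLOR_RGB2HSV);H,S,V=[hsv[...,i].astype(int) for i in range(3)]
a=np.ones(H.shape,bool)
print('side table',np.nanmedian(P[205:225,170:200,2]))
for n in D:
    d=D[n];P=d['P'];hsv=cv2.cvtColor(d['px'],cv2.COLOR_RGB2HSV);H,S=[hsv[...,i].astype(int) for i in (0,1)]
    c=(np.abs(P[...,0]-643)<40)
    o=c&(H<20)&(S>120)&(np.abs(P[...,1]+29)<70)&(P[...,2]>40)&(P[...,2]<65)
    g=c&(H>40)&(H<85)&(S>90)&(np.abs(P[...,1]+29)<70)&(P[...,2]>40)&(P[...,2]<70)
    print(n,'orange top',rect(P[o]),'lids',rect(P[g]),g.sum())
    b=(np.abs(P[...,0]-441)<60)&(np.abs(P[...,1]+68)<45)&(P[...,2]>52)&(P[...,2]<70);print('box',rect(P[b]))
    t=(np.abs(P[...,0]-465)<100)&(np.abs(P[...,1]-290)<100)&(P[...,2]>13)&(P[...,2]<32);print('green',rect(P[t]))
    t=(np.abs(P[...,0]-465)<100)&(np.abs(P[...,1]+275)<100)&(P[...,2]>13)&(P[...,2]<32);print('grey',rect(P[t]))
E
python3 go.py 8.5 330 -500 260 -40 450 -300 270 -10 590 20 270 7.8 628 271 200 7.8
```

```text
iod top 84 [628.8 272.2] 0.4
iod side 200 [630.7 269.9] 0.8
iod both 284 [630.  270.5] 1.0
sal top 87 [ 634.1 -272.5] 0.5
sal side 346 [ 634.5 -273.9] 0.4
sal both 433 [ 634.3 -273.6] 0.5
red top 38 [429.   74.5] 0.2
red side 288 [430.9  73.6] 0.4
red both 326 [430.7  73.6] 0.5
yel top 58 [530.6  81.1] 0.2
yel side 259 [530.8  81.4] 0.5
yel both 317 [530.8  81.3] 0.5
pot top 39 [540.7 -63.1] 0.5
pot side 336 [540.3 -60. ] 0.6
pot both 375 [540.5 -60.1] 0.6
side table -0.5660053043844755
top orange top ((643.1574096679688, -22.708477020263672), (34.32775115966797, 88.6846694946289), 3.903291702270508) lids ((643.9804077148438, -20.986831665039062), (13.835856437683105, 56.372406005859375), 1.4647595882415771) 70
box ((441.3348693847656, -68.61297607421875), (30.078502655029297, 79.95104217529297), 81.55398559570312)
green ((464.7680358886719, 291.12109375), (136.48313903808594, 140.9484405517578), 7.813682556152344)
grey ((465.54852294921875, -273.39599609375), (134.67584228515625, 141.40675354003906), 1.4449818134307861)
side orange top ((643.9676513671875, -24.25298309326172), (34.8
[... 688 characters left out ...]
3.22 -33.2 8.5; 16.72 -11.19 -3.36 -37.5 8.5; 19.49 -13.04 -3.50 -41.8 8.5; 22.26 -14.88 -3.64 -46.1 8.5; 25.04 -16.73 -3.78 -50.3 8.5; 27.81 -18.58 -3.92 -54.6 8.5; 30.45 -20.87 -3.92 -56.4 8.5; 33.08 -23.16 -3.92 -58.2 8.5; 35.72 -25.45 -3.92 -60.0 8.5; 38.35 -27.74 -3.91 -61.8 8.5; 40.99 -30.04 -3.91 -63.5 8.5; 43.63 -32.33 -3.91 -65.3 8.5; 46.26 -34.62 -3.90 -67.1 8.5; 48.90 -36.91 -3.90 -68.9 8.5; 51.53 -39.20 -3.90 -70.7 8.5; 54.17 -41.49 -3.89 -72.4 8.5; 55.94 -44.12 -3.02 -72.4 8.5; 57.72 -46.75 -2.14 -72.4 8.5; 59.49 -49.38 -1.26 -72.4 8.5; 61.26 -52.01 -0.38 -72.4 8.5; 63.04 -54.64 0.50 -72.4 8.5; 64.81 -57.27 1.38 -72.4 8.5; 66.59 -59.90 2.26 -72.4 8.5; 68.36 -62.53 3.13 -72.4 8.5
```

```bash
cat > go.py <<'E'
import sys
from h import *
# usage: go.py vmax_mm open_cm x y z phi [x y z phi ...]  (phi: world angle of tool y); prints calls of <=10 rows
def plan(v,o,*wps,wmax=6.8):
    st=arm.read_state();R=np.array(st['eef_rot']);p0=np.array(st['tcp_pos']);ph0=np.degrees(np.arctan2(R[1,1],R[0,1]))
    poses=[];p,h=p0,ph0
    for w in wps:
        t=np.array(w[:3]);d=(w[3]-h+180)%360-180
        n=max(1,int(np.ceil(max(np.linalg.norm(t-p)/v,abs(d)/wmax))))
        poses+=[(p+(t-p)*i/n,h+d*i/n) for i in range(1,n+1)];p,h=t,h+d
    print('at',p0.round(1),'phi %.1f'%ph0,'open %.1f'%st['opening'],'t %.1f'%st['t'],'tilt',R[:2,2].round(4))
    b,bh=p0,ph0
    for k in range(0,len(poses),10):
        c=np.radians(bh);yv=np.array([np.cos(c),np.sin(c),0]);zv=np.array([0,0,-1.]);xv=np.cross(yv,zv)
        rows=[]
        for q,a in poses[k:k+10]:
            s=np.array([xv,yv,zv])@(q-b)/10+0.; rows.append('%.1f %.1f %.1f %.0f %.1f'%(*s,-(a-bh),o))
            last=np.round(s,1)
        if k+10>=len(poses): rows[-1]='%.2f %.2f %.2f %.1f %.1f'%(*s,-(a-bh),o)
        print('; '.join(rows))
        if k+10<len(poses): b=b+10*(last@np.array([xv,yv,zv]));bh=bh-round(-(a-bh))
if __name__=='__main__':
    v=[float(x) for x in sys.argv[1:]]
    plan(v[0],v[1],*[v[i:i+4] for i in range(2,len(v),4)])
E
python3 go.py 38 8.5 330 -500 260 -40 450 -300 270 -10 590 20 270 7.8 630 271 160 7.8
```

```text
at [ 278.3 -587.   230.5] phi -64.6 open 85.4 t 0.1 tilt [-0.0007  0.0013]
2.1 -1.4 -0.7 -6 8.5; 4.2 -2.8 -1.5 -12 8.5; 6.3 -4.2 -2.2 -18 8.5; 8.4 -5.6 -2.9 -25 8.5; 11.2 -7.5 -3.1 -29 8.5; 13.9 -9.3 -3.2 -33 8.5; 16.7 -11.2 -3.4 -37 8.5; 19.5 -13.0 -3.5 -42 8.5; 22.3 -14.9 -3.7 -46 8.5; 25.0 -16.7 -3.8 -50 8.5
3.2 0.9 -0.1 -5 8.5; 6.7 1.5 -0.1 -6 8.5; 10.1 2.0 -0.1 -8 8.5; 13.6 2.6 -0.1 -10 8.5; 17.0 3.1 -0.1 -12 8.5; 20.5 3.7 -0.1 -14 8.5; 23.9 4.2 -0.1 -15 8.5; 27.4 4.8 -0.1 -17 8.5; 30.8 5.3 -0.1 -19 8.5; 34.3 5.9 -0.1 -21 8.5
3.0 1.7 -0.0 -1 8.5; 6.1 2.6 1.3 -1 8.5; 9.2 3.4 2.7 -1 8.5; 12.2 4.2 4.1 -1 8.5; 15.3 5.1 5.5 -1 8.5; 18.3 5.9 6.8 -1 8.5; 21.4 6.8 8.2 -1 8.5; 24.5 7.6 9.6 -1 8.5; 27.53 8.47 10.95 -1.4 8.5
```

Call:
drive_tool:
  commands: "2.1 -1.4 -0.7 -6 8.5; 4.2 -2.8 -1.5 -12 8.5; 6.3 -4.2 -2.2 -18 8.5; 8.4 -5.6 -2.9 -25 8.5; 11.2 -7.5 -3.1 -29 8.5; 13.9 -9.3 -3.2 -33 8.5; 16.7 -11.2 -3.4 -37 8.5; 19.5 -13.0 -3.5 -42 8.5; 22.3 -14.9 -3.7 -46 8.5; 25.0 -16.7 -3.8 -50 8.5"

```text
t: 0.93
tcp_pos: [433.4, -327.5, 269.3]
eef_rot: [[0.249, 0.969, -0.0], [0.969, -0.249, 0.0], [0.0, -0.0, -1.0]]
ft_force: [1.2, -0.6, 0.6]
opening: 84.8
finger_force: 0.0
```

Call:
drive_tool:
  commands: "3.2 0.9 -0.1 -5 8.5; 6.7 1.5 -0.1 -6 8.5; 10.1 2.0 -0.1 -8 8.5; 13.6 2.6 -0.1 -10 8.5; 17.0 3.1 -0.1 -12 8.5; 20.5 3.7 -0.1 -14 8.5; 23.9 4.2 -0.1 -15 8.5; 27.4 4.8 -0.1 -17 8.5; 30.8 5.3 -0.1 -19 8.5; 34.3 5.9 -0.1 -21 8.5"

```text
t: 1.77
tcp_pos: [576.7, -10.9, 270.1]
eef_rot: [[-0.112, 0.994, -0.0], [0.994, 0.112, -0.0], [-0.0, -0.0, -1.0]]
ft_force: [1.3, 0.5, -0.8]
opening: 84.8
finger_force: 0.0
```

Call:
drive_tool:
  commands: "3.0 1.7 0 -1 8.5; 6.1 2.6 1.3 -1 8.5; 9.2 3.4 2.7 -1 8.5; 12.2 4.2 4.1 -1 8.5; 15.3 5.1 5.5 -1 8.5; 18.3 5.9 6.8 -1 8.5; 21.4 6.8 8.2 -1 8.5; 24.5 7.6 9.6 -1 8.5; 27.5 8.5 11 -1.4 8.5; 27.5 8.5 11 -1.4 8.5"

```text
t: 2.6
tcp_pos: [627.2, 277.6, 156.3]
eef_rot: [[-0.143, 0.99, -0.006], [0.99, 0.143, 0.002], [0.003, -0.005, -1.0]]
ft_force: [-2.9, 0.4, 0.6]
opening: 85.0
finger_force: 0.0
```

```bash
python3 go.py 30 8.5 630 271 20 7.8
```

```text
at [627.2 277.6 156.3] phi 8.2 open 85.0 t 2.6 tilt [-0.0058  0.0024]
-0.1 0.0 2.7 0 8.5; -0.3 0.1 5.5 0 8.5; -0.4 0.1 8.2 0 8.5; -0.6 0.1 10.9 0 8.5; -0.69 0.18 13.63 0.4 8.5
```

Call:
drive_tool:
  commands: "0 0 5 0 8.5; 0 0 6 0 8.5; 0 0 6 0 8.5; 0 0 6 0 8.5; 0 0 6 0 8.5"

```text
t: 3.02
tcp_pos: [631.2, 270.7, 101.9]
eef_rot: [[-0.135, 0.991, 0.001], [0.991, 0.135, 0.001], [0.001, 0.001, -1.0]]
ft_force: [0.2, -0.2, -0.4]
opening: 84.9
finger_force: 0.0
```

```bash
python3 go.py 30 8.5 630 271 20 7.8
```

```text
at [631.2 270.7 101.9] phi 7.8 open 84.9 t 3.0 tilt [0.0014 0.0008]
0.0 -0.0 2.7 -0 8.5; 0.0 -0.1 5.5 -0 8.5; 0.04 -0.12 8.19 -0.0 8.5
```

Call:
drive_tool:
  commands: "0 -0.1 2.7 0 8.5; 0 -0.1 5.5 0 8.5; 0 -0.1 8.2 0 8.5; 0 -0.1 8.2 0 8.5; 0 -0.1 8.2 0 3; 0 -0.1 8.2 0 2.5; 0 -0.1 8.2 0 2.5; 0 -0.1 8.2 0 2.5; 0 -0.1 8.2 0 2.5; 0 -0.1 8.2 0 2.5"
  newtons: 35

```text
t: 3.85
tcp_pos: [630.6, 270.9, 20.5]
eef_rot: [[-0.135, 0.991, 0.003], [0.991, 0.135, 0.001], [0.001, 0.003, -1.0]]
ft_force: [-1.8, -0.1, 7.2]
opening: 31.9
finger_force: 34.2
```

Call:
drive_tool:
  commands: "0 0 0 0 2.5; 0 0 0 0 2.5; 0 0 0 0 2.5; 0 0 0 0 2.5; 0 0 -2 0 2.5; 0 0 -4.5 0 2.5; 0 0 -7 0 2.5; 0 0 -8 0 2.5; 0 0 -8 0 2.5; 0 0 -8 0 2.5"

```text
t: 4.68
tcp_pos: [629.7, 270.3, 98.6]
eef_rot: [[-0.135, 0.991, 0.001], [0.991, 0.135, 0.0], [-0.0, 0.001, -1.0]]
ft_force: [-0.4, -0.4, -1.7]
opening: 32.2
finger_force: 34.8
```

```bash
python3 - <<'E'
import numpy as np
for n,c,a in(('green',(465.6,289.7),8.0),('grey',(465.7,-274),1.3)):
    r=np.radians(a);R=np.array([[np.cos(r),-np.sin(r)],[np.sin(r),np.cos(r)]])
    for k,q in dict(P1=(-30,33.5),P2=(-30,-33.5),bay=(34.5,0)).items(): print(n,k,(c+R@q).round(1))
E
python3 - <<'E'
from h import *
s=snap('side');save(s,'s1.png')
E
```

```text
green P1 [431.2 318.7]
green P2 [440.6 252.4]
green bay [499.8 294.5]
grey P1 [ 434.9 -241.2]
grey P2 [ 436.5 -308.2]
grey bay [ 500.2 -273.2]
```

View pics/s1.png

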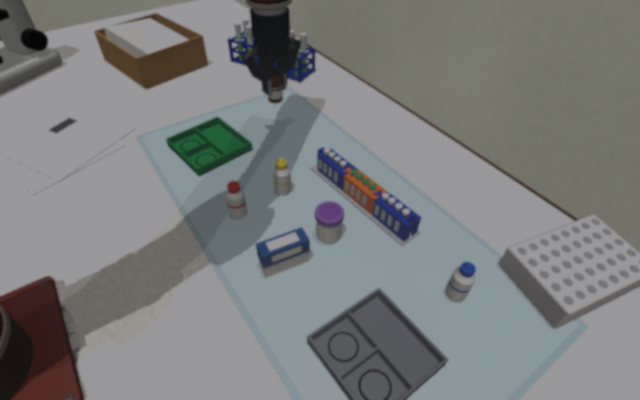

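The side view shows the iodine held upright in the gripper at (276,95), clear of the bench; everything else is unmoved.

```bash
python3 go.py 28 2.5 431 318.7 98 8
```

```text
at [629.1 269.9  97.3] phi 7.8 open 31.9 t 4.7 tilt [-0.0008 -0.0007]
0.9 -2.4 -0.0 -0 2.5; 1.9 -4.7 -0.0 -0 2.5; 2.8 -7.1 -0.0 -0 2.5; 3.8 -9.5 -0.0 -0 2.5; 4.7 -11.9 -0.0 -0 2.5; 5.6 -14.2 -0.0 -0 2.5; 6.6 -16.6 -0.1 -0 2.5; 7.52 -18.97 -0.07 -0.2 2.5
```

Call:
drive_tool:
  commands: "0.9 -2.4 0 0 2.5; 1.9 -4.7 0 0 2.5; 2.8 -7.1 0 0 2.5; 3.8 -9.5 0 0 2.5; 4.7 -11.9 0 0 2.5; 5.6 -14.2 0 0 2.5; 6.6 -16.6 0 0 2.5; 7.2 -18 0 0 2.5; 7.5 -18.9 0 0 2.5; 7.5 -18.9 0 0 2.5"

```text
t: 5.57
tcp_pos: [430.4, 319.4, 97.8]
eef_rot: [[-0.137, 0.991, -0.001], [0.991, 0.137, -0.001], [-0.0, -0.001, -1.0]]
ft_force: [-0.4, 0.5, -1.0]
opening: 32.0
finger_force: 35.0
```

Call:
drive_tool:
  commands: "0 0 0 0 2.5; 0 0 1 0 2.5; 0 0 2 0 2.5; 0 0 3 0 2.5; 0 0 4 0 2.5; 0 0 4 0 2.5; 0 0 4 0 2.5; 0 0 4 0 2.5"

```text
t: 6.23
tcp_pos: [432.2, 319.2, 58.3]
eef_rot: [[-0.135, 0.991, -0.0], [0.991, 0.135, 0.0], [0.0, -0.0, -1.0]]
ft_force: [-0.6, 0.4, -0.2]
opening: 31.9
finger_force: 35.0
```

```bash
python3 go.py 12 2.5 431 318.7 25 8
```

```text
at [432.2 319.2  58.3] phi 7.8 open 31.9 t 6.2 tilt [-0.0002  0.0002]
-0.0 -0.0 1.1 -0 2.5; -0.0 -0.1 2.2 -0 2.5; -0.04 -0.12 3.33 -0.2 2.5
```

Call:
drive_tool:
  commands: "0 -0.1 1.1 0 2.5; 0 -0.1 2.2 0 2.5; 0 -0.1 2.9 0 2.5; 0 -0.1 3.3 0 2.5; 0 -0.1 3.3 0 2.5; 0 -0.1 3.3 0 2.5"

```text
t: 6.73
tcp_pos: [431.0, 318.9, 24.9]
eef_rot: [[-0.135, 0.991, -0.0], [0.991, 0.135, -0.0], [-0.0, -0.0, -1.0]]
ft_force: [-0.8, -1.5, -0.8]
opening: 32.1
finger_force: 35.4
```

Call:
drive_tool:
  commands: "0 0 0 0 3.6; 0 0 0 0 4.4; 0 0 0 0 5.5; 0 0 0 0 5.5; 0 0 -2 0 5.5; 0 0 -5 0 5.5; 0 0 -8 0 5.5; 0 0 -10 0 5.5; 0 0 -10 0 5.5"

```text
t: 7.48
tcp_pos: [433.0, 320.7, 129.9]
eef_rot: [[-0.135, 0.991, 0.006], [0.991, 0.135, 0.003], [0.003, 0.006, -1.0]]
ft_force: [0.5, 0.2, -0.6]
opening: 54.6
finger_force: 0.0
```

```bash
python3 go.py 38 8.5 540 150 140 8 634 -150 140 8 634.5 -273 110 8
```

```text
at [433.  320.7 129.9] phi 7.8 open 54.6 t 7.5 tilt [0.0059 0.0034]
-3.1 1.4 -0.2 -0 8.5; -6.1 2.8 -0.3 -0 8.5; -9.2 4.1 -0.5 -0 8.5; -12.2 5.5 -0.7 -0 8.5; -15.3 6.9 -0.8 -0 8.5; -18.4 8.3 -1.0 -0 8.5; -21.8 8.9 -1.0 -0 8.5; -25.2 9.5 -1.0 -0 8.5; -28.7 10.0 -1.0 -0 8.5; -32.1 10.6 -1.0 -0 8.5
-3.5 0.6 -0.0 -0 8.5; -6.9 1.2 -0.0 -0 8.5; -10.4 1.8 -0.0 -0 8.5; -13.8 2.4 -0.0 -0 8.5; -17.3 2.9 -0.0 -0 8.5; -20.3 2.5 0.7 -0 8.5; -23.4 2.1 1.5 -0 8.5; -26.4 1.7 2.2 -0 8.5; -29.45 1.34 2.99 -0.2 8.5
```

Call:
drive_tool:
  commands: "-3.1 1.4 -0.2 0 8.5; -6.1 2.8 -0.3 0 8.5; -9.2 4.1 -0.5 0 8.5; -12.2 5.5 -0.7 0 8.5; -15.3 6.9 -0.8 0 8.5; -18.4 8.3 -1 0 8.5; -21.8 8.9 -1 0 8.5; -25.2 9.5 -1 0 8.5; -28.7 10 -1 0 8.5; -32.1 10.6 -1 0 8.5"

```text
t: 8.32
tcp_pos: [579.6, 13.2, 134.8]
eef_rot: [[-0.135, 0.991, -0.0], [0.991, 0.135, -0.0], [-0.0, -0.0, -1.0]]
ft_force: [1.3, 0.9, -0.1]
opening: 85.3
finger_force: 0.0
```

Call:
drive_tool:
  commands: "-3.5 0.6 0 0 8.5; -6.9 1.2 0 0 8.5; -10.4 1.8 0 0 8.5; -13.8 2.4 0 0 8.5; -17.3 2.9 0 0 8.5; -20.3 2.5 0.7 0 8.5; -23.4 2.1 1.5 0 8.5; -26.4 1.7 2.2 0 8.5; -28.7 1.4 3 0 8.5; -29.4 1.3 3 0 8.5"

```text
t: 9.15
tcp_pos: [629.7, -279.8, 102.3]
eef_rot: [[-0.13, 0.992, -0.004], [0.992, 0.13, -0.001], [-0.001, -0.004, -1.0]]
ft_force: [-1.7, -0.2, -0.5]
opening: 85.2
finger_force: 0.0
```

Call:
drive_tool:
  commands: "0 0 0 0 8.5; 0 0 0 0 8.5; 0 0 0 0 8.5"

```text
t: 9.4
tcp_pos: [632.8, -272.1, 105.6]
eef_rot: [[-0.137, 0.991, 0.001], [0.991, 0.137, 0.001], [0.001, 0.001, -1.0]]
ft_force: [-0.1, 0.7, 0.4]
opening: 85.0
finger_force: 0.0
```

```bash
python3 go.py 30 8.5 634.5 -273.2 20 8
python3 - <<'E'
from m import *
from scipy.optimize import least_squares
s=snap('side');save(s,'s2.png');P=cloud(s).reshape(-1,3)
Q=P[(np.hypot(P[:,0]-431,P[:,1]-319)<28)&(P[:,2]>26)&(P[:,2]<53)]
f=least_squares(lambda c:np.hypot(Q[:,0]-c[0],Q[:,1]-c[1])-16.5,(431,319),loss='soft_l1');print(f.x,len(Q))
Q=P[(np.hypot(P[:,0]-431,P[:,1]-319)<28)&(P[:,2]>70)];print(Q.max(0),Q.mean(0))
E
```

```text
at [ 632.8 -272.1  105.6] phi 7.9 open 85.0 t 9.4 tilt [0.0006 0.001 ]
-0.0 0.0 2.9 -0 8.5; -0.1 0.1 5.7 -0 8.5; -0.13 0.15 8.56 -0.1 8.5
[430.97326049 319.14945444] 171
[440.48777953 323.17353373  84.15612853] [430.28977475 313.5547431   76.25708632]
```

View pics/s2.png

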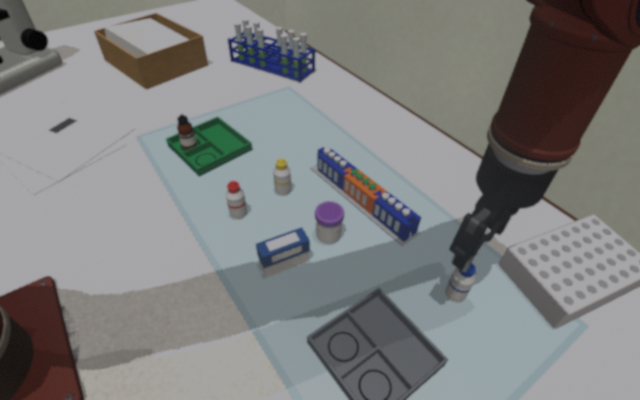

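The iodine stands upright in the green tray's far pocket at (187,135). The open gripper is over the saline at (462,280).

Call:
drive_tool:
  commands: "-0.1 0.1 2.9 0 8.5; -0.1 0.1 5.7 0 8.5; -0.1 0.1 8.5 0 8.5; -0.1 0.1 8.5 0 8.5; -0.1 0.1 8.5 0 3; -0.1 0.1 8.5 0 2.5; -0.1 0.1 8.5 0 2.5; -0.1 0.1 8.5 0 2.5; -0.1 0.1 8.5 0 2.5; -0.1 0.1 8.5 0 2.5"
  newtons: 35

```text
t: 10.28
tcp_pos: [634.5, -275.5, 22.5]
eef_rot: [[-0.135, 0.991, 0.003], [0.991, 0.135, -0.001], [-0.001, 0.002, -1.0]]
ft_force: [-1.4, 1.1, 6.0]
opening: 32.0
finger_force: 34.3
```

Call:
drive_tool:
  commands: "0 0 0 0 2.5; 0 0 0 0 2.5; 0 0 0 0 2.5; 0 0 -2 0 2.5; 0 0 -5 0 2.5; 0 0 -8 0 2.5; 0 0 -11 0 2.5; 0 0 -12 0 2.5; 0 0 -12 0 2.5; 0 0 -12 0 2.5"

```text
t: 11.12
tcp_pos: [633.5, -275.4, 140.9]
eef_rot: [[-0.135, 0.991, 0.001], [0.991, 0.135, -0.001], [-0.001, 0.001, -1.0]]
ft_force: [0.4, 0.2, -0.8]
opening: 32.0
finger_force: 34.8
```

```bash
python3 go.py 30 2.5 590 -20 150 8 440.6 252.4 125 8
```

```text
at [ 633.5 -275.4  140.9] phi 7.8 open 32.0 t 11.1 tilt [ 0.0012 -0.0007]
2.9 -0.1 -0.1 -0 2.5; 5.8 -0.2 -0.2 -0 2.5; 8.6 -0.3 -0.3 -0 2.5; 11.5 -0.4 -0.4 -0 2.5; 14.4 -0.5 -0.5 -0 2.5; 17.3 -0.6 -0.6 -0 2.5; 20.1 -0.7 -0.7 -0 2.5; 23.0 -0.8 -0.8 -0 2.5; 25.9 -0.9 -0.9 -0 2.5; 28.5 -1.9 -0.7 -0 2.5
2.7 -1.0 0.2 -0 2.5; 5.3 -2.0 0.5 -0 2.5; 7.9 -3.0 0.7 -0 2.5; 10.6 -4.0 0.9 -0 2.5; 13.2 -5.0 1.2 -0 2.5; 15.8 -6.0 1.4 -0 2.5; 18.5 -7.1 1.6 -0 2.5; 21.1 -8.1 1.8 -0 2.5; 23.8 -9.1 2.1 -0 2.5; 26.40 -10.09 2.29 -0.2 2.5
```

Call:
drive_tool:
  commands: "2.9 -0.1 -0.1 0 2.5; 5.8 -0.2 -0.2 0 2.5; 8.6 -0.3 -0.3 0 2.5; 11.5 -0.4 -0.4 0 2.5; 14.4 -0.5 -0.5 0 2.5; 17.3 -0.6 -0.6 0 2.5; 20.1 -0.7 -0.7 0 2.5; 23 -0.8 -0.8 0 2.5; 25.9 -0.9 -0.9 0 2.5; 28.5 -1.9 -0.7 0 2.5"

```text
t: 11.95
tcp_pos: [575.5, 6.7, 146.0]
eef_rot: [[-0.136, 0.991, -0.001], [0.991, 0.136, 0.001], [0.001, -0.001, -1.0]]
ft_force: [-0.0, 0.3, -0.8]
opening: 31.8
finger_force: 34.9
```

Call:
drive_tool:
  commands: "2.7 -1 0.2 0 2.5; 5.3 -2 0.5 0 2.5; 7.9 -3 0.7 0 2.5; 10.6 -4 0.9 0 2.5; 13.2 -5 1.2 0 2.5; 15.8 -6 1.4 0 2.5; 18.5 -7.1 1.6 0 2.5; 21.1 -8.1 1.8 0 2.5; 23.4 -9.1 2.1 0 2.5; 26.1 -10.1 2.3 0 2.5"

```text
t: 12.78
tcp_pos: [439.0, 249.3, 122.5]
eef_rot: [[-0.135, 0.991, -0.002], [0.991, 0.135, -0.001], [-0.001, -0.003, -1.0]]
ft_force: [1.1, 0.0, -0.6]
opening: 31.9
finger_force: 34.9
```

Call:
drive_tool:
  commands: "0 0 0 0 2.5; 0 0 1 0 2.5; 0 0 3 0 2.5; 0 0 5 0 2.5; 0 0 6 0 2.5; 0 0 6 0 2.5; 0 0 6 0 2.5; 0 0 6 0 2.5"

```text
t: 13.45
tcp_pos: [441.1, 249.5, 64.8]
eef_rot: [[-0.135, 0.991, 0.0], [0.991, 0.135, 0.0], [0.0, 0.0, -1.0]]
ft_force: [0.6, 0.3, -0.5]
opening: 32.1
finger_force: 34.9
```

```bash
python3 go.py 12 2.5 440.6 250.5 26.8 8
```

```text
at [441.1 249.5  64.8] phi 7.7 open 32.1 t 13.4 tilt [0.0003 0.0004]
0.0 -0.0 1.0 -0 2.5; 0.1 -0.0 1.9 -0 2.5; 0.1 -0.0 2.9 -0 2.5; 0.11 -0.03 3.80 -0.3 2.5
```

Call:
drive_tool:
  commands: "0.1 0 1 0 2.5; 0.1 0 2 0 2.5; 0.1 0 3 0 2.5; 0.1 0 3.6 0 2.5; 0.1 0 3.8 0 2.5; 0.1 0 3.8 0 2.5; 0.1 0 3.8 0 2.5"

```text
t: 14.03
tcp_pos: [440.0, 250.3, 26.0]
eef_rot: [[-0.135, 0.991, -0.001], [0.991, 0.135, -0.001], [-0.001, -0.001, -1.0]]
ft_force: [-1.9, -1.2, 4.5]
opening: 32.2
finger_force: 35.7
```

Call:
drive_tool:
  commands: "0 0 0 0 3.6; 0 0 0 0 4.4; 0 0 0 0 5.5; 0 0 0 0 5.5; 0 0 -2 0 5.5; 0 0 -5 0 5.5; 0 0 -8 0 5.5; 0 0 -11 0 5.5; 0 0 -11 0 5.5; 0 0 -11 0 5.5"

```text
t: 14.87
tcp_pos: [441.6, 251.0, 137.9]
eef_rot: [[-0.135, 0.991, 0.004], [0.991, 0.135, 0.001], [0.001, 0.004, -1.0]]
ft_force: [-0.2, 0.7, -0.2]
opening: 54.7
finger_force: 0.0
```

```bash
python3 go.py 38 8.5 643.5 -26 130 4.2
```

```text
at [441.6 251.  137.9] phi 7.7 open 54.7 t 14.9 tilt [0.0036 0.001 ]
-3.0 1.6 0.1 0 8.5; -6.0 3.3 0.2 1 8.5; -9.1 4.9 0.2 1 8.5; -12.1 6.5 0.3 1 8.5; -15.1 8.1 0.4 2 8.5; -18.1 9.8 0.5 2 8.5; -21.1 11.4 0.6 2 8.5; -24.1 13.0 0.6 3 8.5; -27.2 14.6 0.7 3 8.5; -30.17 16.27 0.79 3.5 8.5
```

Call:
drive_tool:
  commands: "-3 1.6 0.1 0 8.5; -6 3.3 0.2 1 8.5; -9.1 4.9 0.2 1 8.5; -12.1 6.5 0.3 1 8.5; -15.1 8.1 0.4 2 8.5; -18.1 9.8 0.5 2 8.5; -21.1 11.4 0.6 2 8.5; -24.1 13 0.6 3 8.5; -27.2 14.6 0.7 3 8.5; -30.2 16.3 0.8 3.5 8.5"

```text
t: 15.7
tcp_pos: [642.8, -28.5, 126.5]
eef_rot: [[-0.074, 0.997, -0.002], [0.997, 0.074, -0.0], [-0.0, -0.002, -1.0]]
ft_force: [0.6, 0.4, 0.7]
opening: 85.2
finger_force: 0.0
```

Call:
drive_tool:
  commands: "0 0 0 0 8.5; 0 0 0 0 8.5; 0 0 0 0 8.5; 0 0 0 0 8.5"

```text
t: 16.03
tcp_pos: [642.0, -25.0, 127.5]
eef_rot: [[-0.076, 0.997, -0.001], [0.997, 0.076, 0.001], [0.001, -0.001, -1.0]]
ft_force: [0.1, 0.8, -0.7]
opening: 85.2
finger_force: 0.0
```

```bash
python3 - <<'E'
from m import *
from scipy.optimize import least_squares
s=snap('side');P=cloud(s);px=s['pixels']
cv2.imwrite('pics/s3.png',cv2.resize(px[60:260,140:460,::-1],(800,500),interpolation=cv2.INTER_CUBIC))
F=P.reshape(-1,3)
Q=F[(np.hypot(F[:,0]-441,F[:,1]-251)<28)&(F[:,2]>26)&(F[:,2]<53)]
f=least_squares(lambda c:np.hypot(Q[:,0]-c[0],Q[:,1]-c[1])-16.5,(441,251),loss='soft_l1');print(f.x,len(Q))
E
python3 go.py 30 8.5 643.5 -27 75 4.2 643.5 -27 27 4.2
```

```text
[440.43648542 252.22666936] 183
at [642.1 -25.  127.9] phi 4.4 open 84.8 t 16.1 tilt [-0.0008  0.0005]
-0.1 0.1 2.6 0 8.5; -0.2 0.1 5.3 0 8.5; -0.2 0.1 7.7 0 8.5; -0.21 0.12 10.09 0.2 8.5
```

View pics/s3.png

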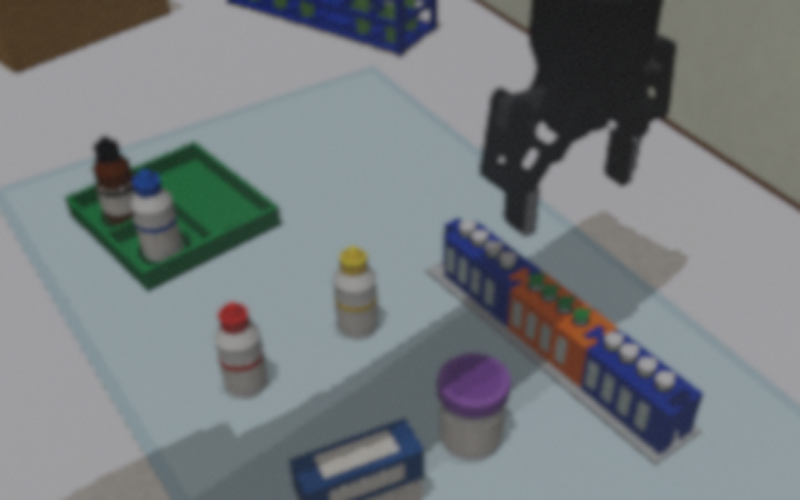

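Both bottles stand upright in the green tray's pockets (iodine at (115,185) and saline at (157,220) in the crop). The orange strip at (552,320) still sits keyed between the blue ones.

Call:
drive_tool:
  commands: "-0.1 0.1 2.6 0 8.5; -0.2 0.1 5.3 0 8.5; -0.2 0.1 7.7 0 8.5; -0.2 0.1 9.6 0 8.5; -0.2 0.1 10.1 0 8.5; -0.2 0.1 10.1 0 8.5; -0.2 0.1 10.1 0 8.5; -0.2 0.1 10.1 0 8.5"

```text
t: 16.75
tcp_pos: [645.0, -28.1, 29.1]
eef_rot: [[-0.075, 0.997, 0.002], [0.997, 0.075, 0.0], [-0.0, 0.002, -1.0]]
ft_force: [1.0, 0.3, -0.7]
opening: 84.9
finger_force: 0.0
```

```bash
python3 go.py 30 6 643.5 -27 26 4.2
```

```text
at [645.  -28.1  29.1] phi 4.3 open 84.9 t 16.8 tilt [0.0025 0.    ]
0.12 -0.14 0.31 0.1 6.0
```

Call:
drive_tool:
  commands: "0 -0.1 0.3 0 6; 0 -0.1 0.3 0 4.5; 0 -0.1 0.3 0 3.6; 0 -0.1 0.3 0 3; 0 -0.1 0.3 0 2.8; 0 -0.1 0.3 0 2.8; 0 -0.1 0.3 0 2.8; 0 -0.1 0.3 0 2.8; 0 -0.1 0.3 0 2.8; 0 -0.1 0.3 0 2.8"
  newtons: 60

```text
t: 17.58
tcp_pos: [643.8, -28.6, 25.1]
eef_rot: [[-0.074, 0.997, 0.002], [0.997, 0.074, 0.0], [-0.0, 0.002, -1.0]]
ft_force: [1.4, -0.5, 5.1]
opening: 33.1
finger_force: 60.3
```

Call:
drive_tool:
  commands: "0 0 -0.4 0 2.8; 0 0 -0.9 0 2.8; 0 0 -1.5 0 2.8; 0 0 -2.1 0 2.8; 0 0 -2.7 0 2.8; 0 0 -3 0 2.8; 0 0 -3 0 2.8"

```text
t: 18.17
tcp_pos: [643.0, -28.7, 55.3]
eef_rot: [[-0.074, 0.997, 0.0], [0.997, 0.074, -0.0], [-0.0, 0.0, -1.0]]
ft_force: [0.8, -0.3, -1.3]
opening: 33.1
finger_force: 60.2
```

Run:
```python
from m import *
s=snap('side');px=s['pixels']
cv2.imwrite('pics/s4.png',cv2.resize(px[100:260,290:450,::-1],(560,560),interpolation=cv2.INTER_CUBIC))
print(arm.read_state())
```

```text
{'t': 18.2167, 'joint_pos': array([ 19.58614656,  29.17946051, -27.34322911,  94.28716415,
        14.96857686,  60.19691551,  -8.01865624]), 'qd': array([-0.02270068,  0.57517875,  0.17062211,  0.48635398,  0.2757128 ,
       -0.30700638, -0.02920052]), 'joint_torque': array([ 9.43444931e-03, -7.06630397e+01, -8.41858596e+00, -3.56686592e+01,
       -2.12339102e-02,  8.80824169e-02,  2.48937722e-02]), 'tcp_pos': array([642.77964737, -28.72875411,  54.74030316]), 'eef_rot': array([[-7.43488807e-02,  9.97232288e-01, -8.58454754e-05],
       [ 9.97232273e-01,  7.43488623e-02, -2.00317309e-04],
       [-1.93380375e-04, -1.00501246e-04, -9.99999976e-01]]), 'ft_force': array([ 0.52902241,  0.44993021, -1.40677819]), 'torque': array([ 0.05002572,  0.03883344, -0.01167604]), 'finger_force': 60.18489718437195, 'opening': 32.77577369875976}
```

View pics/s4.png

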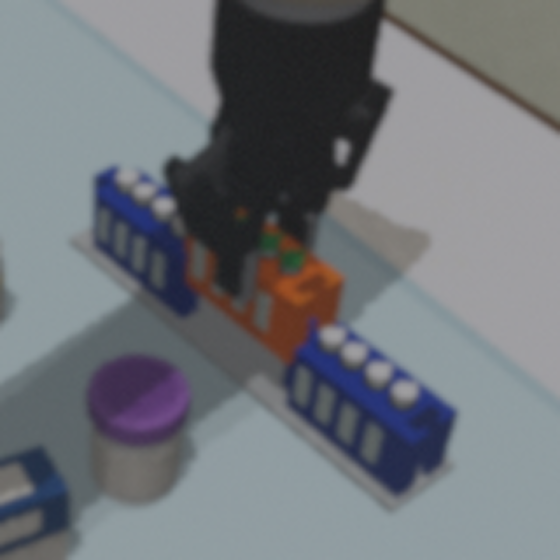

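The side crop shows the orange strip lifted cleanly at (265,290) while both blue strips and the plate stay down.

Call:
drive_tool:
  commands: "0 0 -1 0 2.8; 0 0 -2.5 0 2.8; 0 0 -4 0 2.8; 0 0 -5.5 0 2.8; 0 0 -7 0 2.8; 0 0 -7.5 0 2.8; 0 0 -7.5 0 2.8; 0 0 -7.5 0 2.8"

```text
t: 18.88
tcp_pos: [642.6, -28.7, 129.0]
eef_rot: [[-0.074, 0.997, -0.0], [0.997, 0.074, -0.0], [-0.0, -0.0, -1.0]]
ft_force: [-1.2, -0.1, -0.8]
opening: 32.7
finger_force: 60.5
```

```bash
python3 go.py 25 2.8 500.4 290.5 130 8
python3 - <<'E'
from m import *
s=snap('top');P=cloud(s);t=(np.abs(P[...,0]-465)<100)&(np.abs(P[...,1]-290)<100)&(P[...,2]>13)&(P[...,2]<32)
print(rect(P[t]))
E
```

```text
at [642.6 -28.7 129. ] phi 4.3 open 32.7 t 18.9 tilt [-0.0005 -0.0001]
2.3 -0.8 -0.0 -0 2.8; 4.7 -1.7 -0.0 -1 2.8; 7.0 -2.5 -0.0 -1 2.8; 9.4 -3.4 -0.0 -1 2.8; 11.7 -4.2 -0.0 -1 2.8; 14.1 -5.1 -0.0 -2 2.8; 16.4 -5.9 -0.0 -2 2.8; 18.8 -6.7 -0.1 -2 2.8; 21.1 -7.6 -0.1 -2 2.8; 23.5 -8.4 -0.1 -3 2.8
2.4 -0.8 0.0 0 2.8; 4.8 -1.5 0.0 -0 2.8; 7.2 -2.2 0.0 -0 2.8; 9.56 -2.91 0.00 -0.7 2.8
((464.98626708984375, 291.2273864746094), (135.87159729003906, 141.09454345703125), 7.243880271911621)
```

Call:
drive_tool:
  commands: "2.3 -0.8 0 0 2.8; 4.7 -1.7 0 -1 2.8; 7 -2.5 0 -1 2.8; 9.4 -3.4 0 -1 2.8; 11.7 -4.2 0 -1 2.8; 14.1 -5.1 0 -2 2.8; 16.4 -5.9 0 -2 2.8; 18.8 -6.7 0 -2 2.8; 21.1 -7.6 0 -2 2.8; 23.5 -8.4 0 -3 2.8"

```text
t: 19.77
tcp_pos: [540.3, 200.0, 128.2]
eef_rot: [[-0.126, 0.992, -0.002], [0.992, 0.126, -0.001], [-0.0, -0.002, -1.0]]
ft_force: [0.4, 0.0, -1.2]
opening: 32.7
finger_force: 60.6
```

Call:
drive_tool:
  commands: "2.4 -0.8 0 0 2.8; 4.8 -1.5 0 0 2.8; 7.2 -2.2 0 0 2.8; 9 -2.7 0 -0.5 2.8; 9.6 -2.9 0 -0.5 2.8; 9.6 -2.9 2 -0.5 2.8; 9.6 -2.9 4 -0.5 2.8; 9.6 -2.9 5 -0.5 2.8; 9.6 -2.9 5 -0.5 2.8; 9.6 -2.9 5 -0.5 2.8"

```text
t: 20.6
tcp_pos: [500.6, 290.3, 78.9]
eef_rot: [[-0.134, 0.991, -0.002], [0.991, 0.134, -0.001], [-0.0, -0.002, -1.0]]
ft_force: [0.3, 0.6, -0.1]
opening: 33.0
finger_force: 60.5
```

```bash
python3 go.py 10 2.8 500.4 290.5 26 7.8;python3 - <<'E'
from m import *
s=snap('side');px=s['pixels']
cv2.imwrite('pics/s5.png',cv2.resize(px[60:220,130:330,::-1],(700,560),interpolation=cv2.INTER_CUBIC))
E
```

```text
at [500.6 290.3  78.9] phi 7.7 open 33.0 t 20.6 tilt [-0.0015 -0.0007]
0.0 -0.0 0.9 -0 2.8; 0.0 -0.0 1.8 -0 2.8; 0.0 -0.0 2.6 -0 2.8; 0.0 -0.0 3.5 -0 2.8; 0.0 -0.0 4.4 -0 2.8; 0.03 -0.02 5.29 -0.1 2.8
```

View pics/s5.png

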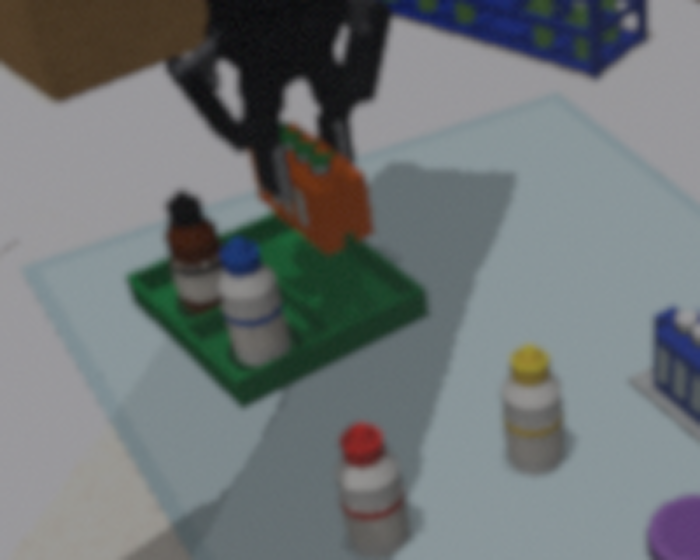

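The strip hangs over the rear bay at (315,200), well aligned; I'm lowering it now.

Call:
drive_tool:
  commands: "0 0 1.2 0 2.8; 0 0 2.4 0 2.8; 0 0 3.5 0 2.8; 0 0 4.4 0 2.8; 0 0 5 0 2.8; 0 0 5.3 0 2.8; 0 0 5.3 0 2.8; 0 0 5.3 0 2.8; 0 0 5.3 0 2.8"

```text
t: 21.4
tcp_pos: [501.0, 291.2, 26.5]
eef_rot: [[-0.135, 0.991, 0.0], [0.991, 0.135, 0.0], [0.0, 0.0, -1.0]]
ft_force: [0.1, 0.7, -1.0]
opening: 32.7
finger_force: 60.5
```

Call:
drive_tool:
  commands: "0 0 0.1 0 3.6; 0 0 0.1 0 4.2; 0 0 0.1 0 4.8; 0 0 0.1 0 5; 0 0 0 0 5; 0 0 -2 0 5; 0 0 -5 0 5; 0 0 -8 0 5; 0 0 -12 0 5; 0 0 -12 0 5"

```text
t: 22.23
tcp_pos: [503.6, 293.6, 154.0]
eef_rot: [[-0.136, 0.991, 0.009], [0.991, 0.135, 0.005], [0.004, 0.01, -1.0]]
ft_force: [1.2, 0.1, 1.3]
opening: 50.0
finger_force: 0.0
```

```bash
python3 go.py 36 8.5 429.8 74 125 1.3
python3 - <<'E'
from m import *
s=snap('side');px=s['pixels']
cv2.imwrite('pics/s6.png',cv2.resize(px[60:220,130:330,::-1],(700,560),interpolation=cv2.INTER_CUBIC))
P=cloud(s);hsv=cv2.cvtColor(px,cv2.COLOR_RGB2HSV);H,S=hsv[...,0],hsv[...,1]
o=(H<20)&(S>120)&(np.abs(P[...,0]-500)<45)&(np.abs(P[...,1]-290)<75)&(P[...,2]>35)&(P[...,2]<75)
print(np.percentile(P[o][:,2],[50,95]),rect(P[o]))
E
```

```text
at [503.6 293.6 154. ] phi 7.8 open 50.0 t 22.2 tilt [0.009  0.0048]
-3.0 -1.5 0.4 1 8.5; -5.9 -2.9 0.8 2 8.5; -8.9 -4.4 1.2 3 8.5; -11.9 -5.9 1.7 4 8.5; -14.8 -7.3 2.1 5 8.5; -17.8 -8.8 2.5 6 8.5; -20.76 -10.28 2.90 6.5 8.5
[45.017202   47.02294843] ((500.1152648925781, 293.04388427734375), (33.523521423339844, 90.2398452758789), 7.820633888244629)
```

View pics/s6.png

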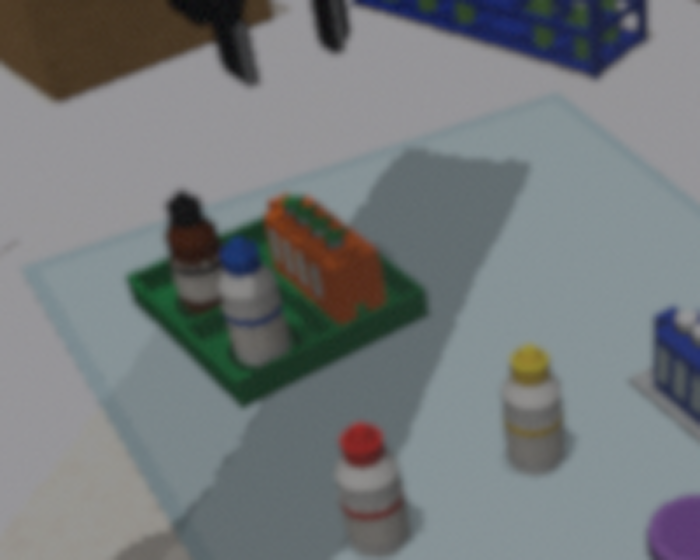

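The strip stands flat in the rear bay at (325,255), with its top measured at z ≈ 45–47, and both bottles are still upright. Next is the stain.

Call:
drive_tool:
  commands: "-3 -1.5 0.2 1 8.5; -5.9 -2.9 0.4 2 8.5; -8.9 -4.4 0.6 3 8.5; -11.9 -5.9 1 4 8.5; -14.8 -7.3 1.4 5 8.5; -17.8 -8.8 1.9 6 8.5; -20.2 -10 2.4 6.5 8.5; -20.8 -10.3 2.4 6.5 8.5; -20.8 -10.3 2.4 6.5 8.5; -20.8 -10.3 2.4 6.5 8.5"

```text
t: 23.12
tcp_pos: [427.0, 71.4, 122.3]
eef_rot: [[-0.022, 1.0, 0.0], [1.0, 0.022, 0.0], [0.0, 0.0, -1.0]]
ft_force: [-0.0, -0.1, 0.6]
opening: 85.1
finger_force: 0.0
```

Call:
drive_tool:
  commands: "0 0 0 0 8.5; 0 0 0 0 8.5; 0 0 0 0 8.5"

```text
t: 23.37
tcp_pos: [427.1, 72.2, 122.4]
eef_rot: [[-0.024, 1.0, 0.0], [1.0, 0.024, 0.001], [0.001, 0.0, -1.0]]
ft_force: [0.3, -0.1, 0.4]
opening: 84.9
finger_force: 0.0
```

```bash
python3 go.py 30 8.5 429.8 74 20 1.3
```

```text
at [427.1  72.2 122.4] phi 1.4 open 84.9 t 23.4 tilt [0.     0.0005]
0.0 0.1 2.6 0 8.5; 0.1 0.1 5.1 0 8.5; 0.1 0.2 7.7 0 8.5; 0.18 0.27 10.24 0.1 8.5
```

Call:
drive_tool:
  commands: "0.1 0.1 2.6 0 8.5; 0.2 0.2 5.1 0 8.5; 0.2 0.3 7.7 0 8.5; 0.2 0.3 10.2 0 8.5; 0.2 0.3 10.2 0 8.5; 0.2 0.3 10.2 0 3; 0.2 0.3 10.2 0 2.5; 0.2 0.3 10.2 0 2.5; 0.2 0.3 10.2 0 2.5; 0.2 0.3 10.2 0 2.5"
  newtons: 35

```text
t: 24.2
tcp_pos: [430.8, 73.2, 21.7]
eef_rot: [[-0.022, 1.0, 0.002], [1.0, 0.022, -0.0], [-0.0, 0.002, -1.0]]
ft_force: [-2.2, 0.6, 6.5]
opening: 32.0
finger_force: 34.1
```

Call:
drive_tool:
  commands: "0 0 0 0 2.5; 0 0 0 0 2.5; 0 0 0 0 2.5; 0 0 -2 0 2.5; 0 0 -5 0 2.5; 0 0 -8 0 2.5; 0 0 -11 0 2.5; 0 0 -12 0 2.5; 0 0 -12 0 2.5; 0 0 -12 0 2.5"

```text
t: 25.03
tcp_pos: [430.0, 72.9, 140.6]
eef_rot: [[-0.022, 1.0, 0.002], [1.0, 0.022, -0.0], [-0.001, 0.002, -1.0]]
ft_force: [-0.4, 0.7, -1.7]
opening: 32.1
finger_force: 35.0
```

```bash
python3 go.py 28 2.5 470 -100 150 1.3 434.9 -241.2 120 1.3
```

```text
at [430.   72.9 140.6] phi 1.3 open 32.1 t 25.0 tilt [ 0.0016 -0.0005]
-2.5 0.5 -0.1 -0 2.5; -5.0 1.0 -0.3 -0 2.5; -7.4 1.6 -0.4 -0 2.5; -9.9 2.1 -0.5 -0 2.5; -12.4 2.6 -0.7 -0 2.5; -14.9 3.1 -0.8 -0 2.5; -17.4 3.6 -0.9 -0 2.5; -19.7 3.0 -0.4 -0 2.5; -22.1 2.3 0.1 -0 2.5; -24.4 1.7 0.6 -0 2.5
-2.3 -0.6 0.5 -0 2.5; -4.7 -1.3 1.0 -0 2.5; -7.01 -1.90 1.46 -0.0 2.5
```

Call:
drive_tool:
  commands: "-2.5 0.5 -0.1 0 2.5; -5 1 -0.3 0 2.5; -7.4 1.6 -0.4 0 2.5; -9.9 2.1 -0.5 0 2.5; -12.4 2.6 -0.7 0 2.5; -14.9 3.1 -0.8 0 2.5; -17.4 3.6 -0.9 0 2.5; -19.7 3 -0.4 0 2.5; -22.1 2.3 0.1 0 2.5; -24.4 1.7 0.6 0 2.5"

```text
t: 25.87
tcp_pos: [450.7, -171.4, 132.1]
eef_rot: [[-0.022, 1.0, -0.003], [1.0, 0.022, 0.001], [0.001, -0.003, -1.0]]
ft_force: [0.5, -0.6, -0.7]
opening: 32.1
finger_force: 35.0
```

Call:
drive_tool:
  commands: "-2.3 -0.6 0.5 0 2.5; -4.7 -1.3 1 0 2.5; -6.5 -1.8 1.5 0 2.5; -7 -1.9 1.5 0 2.5; -7 -1.9 3 0 2.5; -7 -1.9 5 0 2.5; -7 -1.9 6.5 0 2.5; -7 -1.9 7.5 0 2.5; -7 -1.9 7.5 0 2.5; -7 -1.9 7.5 0 2.5"

```text
t: 26.7
tcp_pos: [434.4, -240.2, 58.7]
eef_rot: [[-0.023, 1.0, -0.002], [1.0, 0.023, 0.001], [0.001, -0.002, -1.0]]
ft_force: [0.7, 0.1, -1.0]
opening: 32.2
finger_force: 35.0
```

```bash
python3 go.py 10 2.5 434.9 -241.2 26 1.3
python3 - <<'E'
from m import *
s=snap('side');px=s['pixels']
cv2.imwrite('pics/s7.png',cv2.resize(px[200:400,240:500,::-1],(728,560),interpolation=cv2.INTER_CUBIC))
E
```

```text
at [ 434.4 -240.2   58.7] phi 1.3 open 32.2 t 26.7 tilt [-0.0016  0.0011]
-0.0 0.0 0.8 0 2.5; -0.1 0.0 1.6 0 2.5; -0.1 0.0 2.5 0 2.5; -0.10 0.05 3.27 0.0 2.5
```

View pics/s7.png

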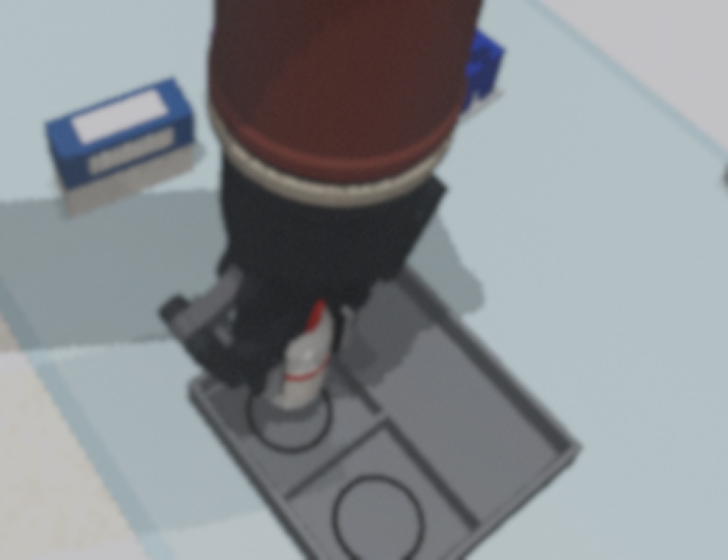

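The stain hangs over the +y ring of the grey tray at (290,390) in the crop, in line with the pocket; lowering.

Call:
drive_tool:
  commands: "-0.1 0 1 0 2.5; -0.1 0 2 0 2.5; -0.1 0 2.8 0 2.5; -0.1 0 3.2 0 2.5; -0.1 0 3.3 0 2.5; -0.1 0 3.3 0 2.5; -0.1 0 3.3 0 2.5"

```text
t: 27.33
tcp_pos: [434.7, -241.8, 26.0]
eef_rot: [[-0.022, 1.0, -0.0], [1.0, 0.022, 0.0], [0.0, -0.0, -1.0]]
ft_force: [-0.2, 0.6, -0.2]
opening: 31.9
finger_force: 35.2
```

Call:
drive_tool:
  commands: "0 0 0 0 3.6; 0 0 0 0 4.4; 0 0 0 0 5.5; 0 0 0 0 5.5; 0 0 -2 0 5.5; 0 0 -5 0 5.5; 0 0 -8 0 5.5; 0 0 -10 0 5.5; 0 0 -10 0 5.5; 0 0 -10 0 5.5"

```text
t: 28.17
tcp_pos: [435.5, -242.3, 127.5]
eef_rot: [[-0.022, 1.0, 0.002], [1.0, 0.022, -0.001], [-0.001, 0.002, -1.0]]
ft_force: [-1.3, -0.2, -1.2]
opening: 54.7
finger_force: 0.0
```

```bash
python3 go.py 36 8.5 442 -70 110 81.6
```

```text
at [ 435.5 -242.3  127.5] phi 1.3 open 54.7 t 28.2 tilt [ 0.0023 -0.0014]
1.4 0.1 0.1 -7 8.5; 2.9 0.2 0.3 -13 8.5; 4.3 0.3 0.4 -20 8.5; 5.7 0.3 0.6 -27 8.5; 7.2 0.4 0.7 -33 8.5; 8.6 0.5 0.9 -40 8.5; 10.0 0.6 1.0 -47 8.5; 11.5 0.7 1.2 -54 8.5; 12.9 0.8 1.3 -60 8.5; 14.3 0.9 1.5 -67 8.5
0.5 1.4 0.1 -7 8.5; 1.02 2.73 0.25 -13.3 8.5
```

Call:
drive_tool:
  commands: "1.4 0.1 0.1 -7 5.5; 2.9 0.2 0.3 -13 5.5; 4.3 0.3 0.4 -20 5.5; 5.7 0.3 0.6 -27 5.5; 7.2 0.4 0.7 -33 6; 8.6 0.5 0.9 -40 7; 10 0.6 1 -47 7; 11.5 0.7 1.2 -54 7; 12.9 0.8 1.3 -60 7; 14.3 0.9 1.5 -67 7"

```text
t: 29.0
tcp_pos: [439.8, -97.9, 110.0]
eef_rot: [[-0.931, 0.366, -0.002], [0.366, 0.931, 0.001], [0.002, -0.0, -1.0]]
ft_force: [0.4, -0.0, -0.2]
opening: 70.2
finger_force: 0.0
```

Call:
drive_tool:
  commands: "0.5 1.4 0.1 -7 7; 1 2.7 0.2 -13.3 7; 1 2.7 0.2 -13.3 7; 1 2.7 0.2 -13.3 7; 1 2.7 0.2 -13.3 7; 1 2.7 0.2 -13.3 7"

```text
t: 29.5
tcp_pos: [441.0, -70.8, 109.0]
eef_rot: [[-0.989, 0.15, -0.001], [0.15, 0.989, 0.0], [0.001, -0.0, -1.0]]
ft_force: [-0.4, -0.7, 0.0]
opening: 69.9
finger_force: 0.0
```

```bash
python3 go.py 25 7 442 -70 24 81.6
python3 - <<'E'
from m import *
from scipy.optimize import least_squares
s=snap('side');px=s['pixels']
cv2.imwrite('pics/s8.png',px[150:400,150:500,::-1])
F=cloud(s).reshape(-1,3)
Q=F[(np.hypot(F[:,0]-435,F[:,1]+241)<28)&(F[:,2]>26)&(F[:,2]<53)]
f=least_squares(lambda c:np.hypot(Q[:,0]-c[0],Q[:,1]-c[1])-16.5,(435,-241),loss='soft_l1');print(f.x,len(Q))
for n in('side','top'):
    P=cloud(s if n=='side' else snap(n));t=(np.abs(P[...,0]-465)<100)&(np.abs(P[...,1]+275)<100)&(P[...,2]>13)&(P[...,2]<30);print('grey',rect(P[t]))
E
```

```text
at [441.  -70.8 109. ] phi 81.4 open 69.9 t 29.5 tilt [-0.0006  0.0001]
-0.0 0.0 2.1 -0 7.0; -0.0 0.0 4.2 -0 7.0; -0.1 0.1 6.4 -0 7.0; -0.08 0.10 8.50 -0.2 7.0
[ 434.63828309 -240.61344015] 227
grey ((465.77880859375, -274.5372314453125), (136.5169219970703, 140.703125), 1.4921677112579346)
grey ((465.8681945800781, -281.1839904785156), (133.7195587158203, 126.62611389160156), 0.8056654930114746)
```

View pics/s8.png

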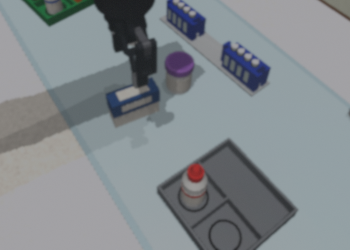

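The stain stands upright in the grey tray's pocket at (194,187) in the crop, and the gripper straddles the slide box at (133,95). I'm grasping the box.

Call:
drive_tool:
  commands: "0 0.1 2.1 0 7; 0 0.1 4.2 0 7; 0 0.1 6.4 0 7; 0 0.1 8.5 0 7; 0 0.1 8.5 0 7; 0 0.1 8.5 0 4.5; 0 0.1 8.5 0 3.2; 0 0.1 8.5 0 2.4; 0 0.1 8.5 0 2.4; 0 0.1 8.5 0 2.4"
  newtons: 70

```text
t: 30.43
tcp_pos: [442.6, -69.3, 25.8]
eef_rot: [[-0.989, 0.147, 0.002], [0.147, 0.989, -0.001], [-0.002, -0.0, -1.0]]
ft_force: [-1.5, -0.2, 7.0]
opening: 29.1
finger_force: 69.5
```

Call:
drive_tool:
  commands: "0 0 0 0 2.4; 0 0 0 0 2.4; 0 0 0 0 2.4; 0 0 -1.5 0 2.4; 0 0 -4 0 2.4; 0 0 -7 0 2.4; 0 0 -10 0 2.4; 0 0 -11 0 2.4; 0 0 -11 0 2.4; 0 0 -11 0 2.4"

```text
t: 31.27
tcp_pos: [441.3, -69.1, 134.1]
eef_rot: [[-0.989, 0.147, 0.001], [0.147, 0.989, -0.001], [-0.001, -0.001, -1.0]]
ft_force: [-0.4, -0.4, -4.0]
opening: 28.7
finger_force: 69.9
```

```bash
python3 go.py 25 2.4 480 -150 140 30 500.2 -274 125 1.3
```

```text
at [441.3 -69.1 134.1] phi 81.6 open 28.7 t 31.3 tilt [ 0.0007 -0.0006]
-0.6 -0.9 -0.1 6 2.4; -1.3 -1.9 -0.1 13 2.4; -1.9 -2.8 -0.2 19 2.4; -2.5 -3.7 -0.3 26 2.4; -3.1 -4.6 -0.4 32 2.4; -3.8 -5.6 -0.4 39 2.4; -4.4 -6.5 -0.5 45 2.4; -5.0 -7.4 -0.6 52 2.4; -5.6 -9.4 -0.3 56 2.4; -6.3 -11.4 -0.1 61 2.4
-2.1 -0.4 0.3 5 2.4; -4.1 -0.8 0.5 10 2.4; -6.2 -1.3 0.8 14 2.4; -8.22 -1.66 1.01 19.3 2.4
```

Call:
drive_tool:
  commands: "-0.6 -0.9 -0.1 6 2.4; -1.3 -1.9 -0.1 13 2.4; -1.9 -2.8 -0.2 19 2.4; -2.5 -3.7 -0.3 26 2.4; -3.1 -4.6 -0.4 32 2.4; -3.8 -5.6 -0.4 39 2.4; -4.4 -6.5 -0.5 45 2.4; -5 -7.4 -0.6 52 2.4; -5.6 -9.4 -0.3 56 2.4; -6.3 -11.4 -0.1 61 2.4"

```text
t: 32.1
tcp_pos: [486.0, -190.7, 132.8]
eef_rot: [[-0.349, 0.937, -0.003], [0.937, 0.349, 0.001], [0.002, -0.003, -1.0]]
ft_force: [-0.5, 0.9, -3.4]
opening: 29.2
finger_force: 69.8
```

Call:
drive_tool:
  commands: "-2.1 -0.4 0 5 2.4; -4.1 -0.8 0 10 2.4; -6.2 -1.3 0 14 2.4; -7.8 -1.6 0 19 2.4; -8.2 -1.7 0 19.3 2.4; -8.2 -1.7 1 19.3 2.4; -8.2 -1.7 3 19.3 2.4; -8.2 -1.7 5 19.3 2.4; -8.2 -1.7 5 19.3 2.4; -8.2 -1.7 5 19.3 2.4"

```text
t: 32.93
tcp_pos: [498.6, -271.8, 83.2]
eef_rot: [[-0.025, 1.0, -0.004], [1.0, 0.025, 0.003], [0.003, -0.004, -1.0]]
ft_force: [-0.1, 0.5, -1.6]
opening: 29.4
finger_force: 69.6
```

```bash
python3 go.py 10 2.4 500.2 -274 29.5 1.3
python3 - <<'E'
from m import *
s=snap('side');px=s['pixels']
cv2.imwrite('pics/s9.png',cv2.resize(px[200:400,280:520,::-1],(672,560),interpolation=cv2.INTER_CUBIC))
E
```

```text
at [ 498.6 -271.8   83.2] phi 1.4 open 29.4 t 32.9 tilt [-0.0038  0.0025]
-0.0 0.0 0.9 0 2.4; -0.1 0.1 1.8 0 2.4; -0.1 0.1 2.7 0 2.4; -0.2 0.1 3.6 0 2.4; -0.2 0.1 4.5 0 2.4; -0.23 0.15 5.37 0.1 2.4
```

View pics/s9.png

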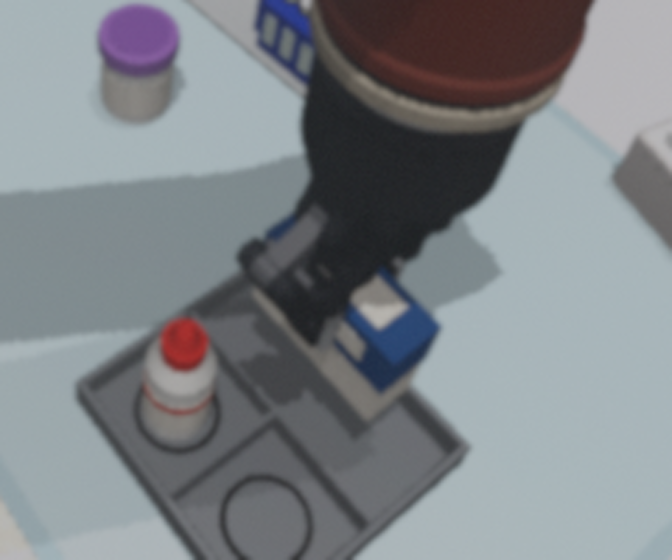

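The slide box hangs over the long bay at (350,320), aligned with it, and the stain is upright in its ring at (180,400); lowering.

Call:
drive_tool:
  commands: "-0.1 0.1 1 0 2.4; -0.1 0.1 2 0 2.4; -0.1 0.1 3 0 2.4; -0.1 0.1 4 0 2.4; -0.1 0.1 4.7 0 2.4; -0.1 0.1 4.7 0 2.4; -0.1 0.1 4.7 0 2.4; -0.1 0.1 4.7 0 2.4"

```text
t: 33.65
tcp_pos: [501.3, -274.8, 38.6]
eef_rot: [[-0.022, 1.0, 0.0], [1.0, 0.022, -0.0], [-0.0, 0.0, -1.0]]
ft_force: [0.5, -0.3, -2.7]
opening: 29.5
finger_force: 69.8
```

```bash
python3 go.py 10 2.4 500.2 -274 29.5 1.3
```

```text
at [ 501.3 -274.8   38.6] phi 1.3 open 29.5 t 33.6 tilt [ 0.0004 -0.0001]
0.08 -0.11 0.91 -0.0 2.4
```

Call:
drive_tool:
  commands: "0 -0.1 0.4 0 2.4; 0 -0.1 0.7 0 2.4; 0 -0.1 0.9 0 2.4; 0 -0.1 0.9 0 2.4; 0 -0.1 0.9 0 2.4; 0 -0.1 0.9 0 2.4"

```text
t: 34.15
tcp_pos: [500.0, -274.8, 29.9]
eef_rot: [[-0.022, 1.0, 0.0], [1.0, 0.022, -0.0], [-0.0, 0.0, -1.0]]
ft_force: [-3.0, 1.1, 5.4]
opening: 28.8
finger_force: 70.8
```

Call:
drive_tool:
  commands: "0 0 0 0 3.2; 0 0 0 0 3.8; 0 0 0 0 4.5; 0 0 0 0 4.8; 0 0 0 0 4.8; 0 0 -2 0 4.8; 0 0 -5 0 4.8; 0 0 -8 0 4.8; 0 0 -12 0 4.8; 0 0 -15 0 4.8"

```text
t: 34.98
tcp_pos: [500.3, -274.7, 182.1]
eef_rot: [[-0.022, 1.0, 0.001], [1.0, 0.022, -0.001], [-0.001, 0.001, -1.0]]
ft_force: [1.3, -0.8, 0.5]
opening: 47.9
finger_force: 0.0
```

Call:
drive_tool:
  commands: "0 2 0 0 4.8; 0 5 0 0 4.8; 0 8 -2 0 4.8; 0 11 -4 0 4.8; 0 14 -5 0 4.8; 0 16 -5 0 4.8; 0 16 -5 0 4.8; 0 16 -5 0 4.8; 0 16 -5 0 4.8; 0 16 -5 0 4.8"

```text
t: 35.82
tcp_pos: [658.9, -271.7, 229.2]
eef_rot: [[-0.021, 1.0, -0.001], [1.0, 0.021, -0.0], [-0.0, -0.001, -1.0]]
ft_force: [-0.3, -0.9, 1.1]
opening: 48.1
finger_force: 0.0
```

Run:
```python
from m import *
s=snap('side');save(s,'s10.png')
P=cloud(snap('top'))
b=(np.abs(P[...,0]-500)<35)&(np.abs(P[...,1]+274)<60)&(P[...,2]>50)&(P[...,2]<75);print('box top',np.median(P[b][:,2]),rect(P[b]))
b=(np.abs(P[...,0]-431)<25)&(np.abs(P[...,1]-319)<25);print(np.nanmax(P[b][:,2]))
```

```text
box top 60.80244618874917 ((498.8211364746094, -273.74346923828125), (31.80100440979004, 80.13106536865234), 0.9671892523765564)
87.8643431180501
```

View pics/s10.png

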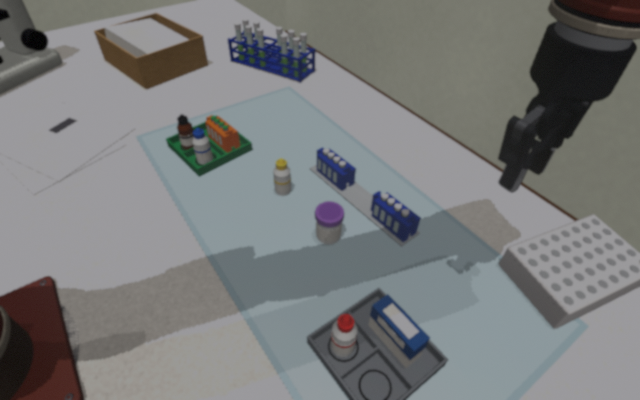

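The picture shows all five items placed: green tray at (210,140), grey tray with the stain at (345,335) and the box at (400,325), its top at 61 mm as expected. The spare bottle, pot and blue strips are unmoved.

```bash
python3 -c "
from cell import arm
print(arm.close_job())"
```

```text
the job is handed in; nothing more can be done
None
```

Both trays are made up in the order asked and handed in at about 36 s: iodine, saline and the orange strip in the green tray, stain and slide box in the grey. The yellow-capped bottle, pot and blue strips are where they stood.

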